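# Make up the call-out tool insert and the power-supply job tray

## Task

Make up two kits from the stock on the repair bench. The moulded tool-case insert gets the large solder reel in its round cutout and the desoldering pump in its long cutout, nozzle at the narrow end, both fully home; the job tray gets the transformer in the long compartment beside the board, and the small solder reel and the large capacitor standing in the two small compartments, one in each. Leave the small capacitor and the heatsink where they lie.

Things in the scene. Friction and masses are not known exactly. Their poses are not given: they have to be found in the camera images.
- insert: Moulded grey insert, black cutout floors, fixed, 170 (x) x 190 (y) x 24 mm high, origin centre of underside. Cutout floors at z 10; mouths wider. Round: centre x 43.5, y -48, 64 mm across at floor, 79 at top. Long: along y at x -43, y -87 to 88, 24 wide at floor, 38 at top; narrow end y 68 to 88 (14, 26 wide). Finger well at z 10: y -34 to 34, x -85 to 2. A third holds bits.
- tray: Light grey open tray, fixed, 150 (x) x 190 (y) x 16 mm high, origin centre of underside. Floor 3 mm; walls and dividers 4 mm thick, tops at z 16. Long compartment x -71 to -2: green board (to z 25) fixed at y 18 to 88, free from y -91 to 18. Two small compartments, x 2 to 71, 89 mm long in y, centres x 36.5, y 46.5 and -46.5.
- reel_large: Large solder reel: white flanges, silvery wire, 60 mm in diameter, 44 mm high, about 300 g, standing on its flat flange (axis vertical). Origin at the centre of its underside, z up.
- reel_small: Small solder reel of the same make: 44 mm in diameter, 36 mm high, about 120 g, standing on its flange. Origin at the centre of its underside, z up.
- cap_large: Large screw-terminal capacitor: black upright can 36 mm in diameter, 56 mm high plus two 6 mm brass terminals on top, about 85 g. Origin at the centre of its underside, z up.
- cap_small: Small capacitor of the same make: black upright can 25 mm in diameter, 34 mm high plus terminals, loose. Not part of either kit: leave it within 30 mm of where it stands. Origin at the centre of its underside.
- transformer: Mains transformer: laminated steel core with a copper winding across its middle; 54 mm along x (the two core ends, flat, 24 mm wide, the faces to grip), 40 mm along y, 50 mm high, about 380 g. Origin at the centre of its underside, z up.
- heatsink: Finned aluminium heatsink, 50 x 44 x 28 mm high, loose. Not part of either kit: leave it within 30 mm of where it lies. Origin at the centre of its underside.
- pump: Desoldering pump, 162 mm long, 80 g, lying along its y: white nozzle at +y (tip y 30), two black 20 mm square caps, aluminium barrel 18 mm thick (middle, to grip: y -52, axis 10 mm up), plunger knob at -y (end y -132). Origin under centre of the front cap, z up, red button on top. Seated: axes along the insert's, origin at the insert's x -43, y 52, z 10 mm.

How it is judged:
By the outcome, as a careful person would: the job done as asked, in the order asked, and still so for the second after the job is handed in, with the robot touching nothing.
It also fails if it takes over 106 s, if anything falls off the work surface, if the arm or the gripper's body presses on something with over 40 N, if the wrist force passes 120 N, or if a joint passes its speed limit or range.

## Robot

A 6-joint arm with a two-finger parallel gripper is mounted at the origin on the work surface. World frame = base frame: x ahead of the robot, y to its left, z up, the work surface at z = 0. Lengths are in m, angles in degrees, forces in N, time in s.
With the tool pointing down it reaches from about 0.35 to 0.875 m from the base axis. Payload 4.2 kg.
Tool frame: the origin (TCP) lies midway between the tips of the shut fingers; the grasp point (between the pads) lies 19 mm behind it; z points along the fingers, y is the line along which they close (so a half turn about z gives the same grasp; the last joint's range is limited). The gripper opens to 87 mm and grips with 3 to 60 N. Pads are 19 mm wide; open, the fingers measure 117 mm over their backs; the gripper's body (75 mm by 190 mm) begins 51 mm behind the grasp point.
Start: joints at [-53.193, 22.042, 0.453, 0, -68.411, -14.817], TCP at [0.234, -0.58, 0.223] pointing down, gripper open.
Joint ranges: [-179.83, 179.83], [-69.29, 118.12], [-61.27, 80.66], [-181.25, 117.63], [-171.15, -9.14], [-177.46, 177.46]. Speed limits (degrees/s): [159.86, 159.86, 180, 180, 180, 180].

## Interface

Orientations are given as a 3x3 rotation matrix whose columns are the frame's x, y, z axes.
In Python, from station import * gives the robot as it stands. The module is installed in compiled form; this text tells all that it offers.
- The arm moves only by the tool servo_tool, never from a script. Its argument "deltas" is a list of rows, each an object of numbers: "tx", "ty", "tz": the shift along the tool's x, y, z in mm; "ax", "ay", "az": the turn, a rotation vector about the tool's x, y, z in rad; "claw": the finger opening in mm, from 0 to 87. In form: [{"tx": .., "ty": .., "tz": .., "ax": .., "ay": .., "az": .., "claw": ..}, ...]. A call has 1 to 12 rows; each row is the pose to reach, as a shift and turn from the pose commanded when the call began, along the tool's axes at that moment; what a row does not reach only later rows make up. A row lasts 1/12 s, in which the tool goes at most 41.7 mm and 7.16 degrees, less where a joint would pass 70% of its speed; a pose out of reach is approached as far as the arm can. A call with a gripper value outside its range is refused whole. The fingers move at their own pace and stop on an object; the grip force is fixed at half the most. Time passes only in rows, so rows that repeat a pose let the fingers close. It gives the time, the measured TCP pose, the force, the opening and the grip force at its end, in the units of the state.
- sense(): the state, without advancing time (a new reading comes with each control period).
- capture(name): name is "scene" or "top"; returns the picture (384x512x3 uint8, blue, green, red); there is no depth.
- calibration(name): a dict with "fx", "fy", "cx", "cy" (pixels), "dist" ([k1, k2, p1, p2, k3] as OpenCV has them; the pictures are not rectified), "cam_to_world" (4x4, takes a point from camera to world coordinates). Camera axes: x right, y down, z forward; pixel columns grow to the right and rows downward; lengths in m; the calibration is good to about 2 mm. A picture is of the moment at which its call begins. calibration takes no time and is no camera call.
- finish_job(): hands the job in; it is judged then, once.
Trained networks look in the newest picture that a camera, given by its name, has taken for a name from the list of things; names that differ only in an ending like _2 or _b are one class to them, and where a whole thing is asked for, a point or a joint stands for the part that bears it (a point fixed in the world has none). Each returns a list of dicts, best first, with "confidence" (0 to 1); they miss things now and then, are a little off and sometimes report something else, mostly with a low value. They report only what shows in the picture. A call takes as long as a camera call.
- recognise(label, camera): "xyz" ([x, y, z] in m, in the coordinates of the camera as it stood for that picture, good to about 4 mm: the middle of the surface that is visible of it).
- trace(label, camera): "mask" (384x512 bool, what is visible of it).
The state is a dict: "time_s": time; "joints": joint angles; "joint_velocities": joint speeds; "effort": joint torques, N m; "tcp_pos": TCP position; "ee_rot": TCP orientation; "wrist_force": force on the tool from outside, world axes, zero at the start; "moment": the same for the moment, N m; "gripper_width": opening from 0.0 (shut) to 1.0 (fully open); "gripper_force": force on a finger pad.
Only numpy, scipy, OpenCV 4.12 (cv2) and the standard library are available. Lean on these libraries where they do the work, as an engineer would, in place of code of your own. Each camera call takes 0.05 s, during which the arm holds its last target. There are 200 camera calls.

## Working session

There is one attempt and no reset: what is moved stays moved. The work goes in short steps, Python scripts to look and compute and a tool call to move; the robot and the scene stay as the last step left them, time stands still between calls to the robot, and variables do not carry over. Pictures are saved under pics/ and viewed, at most 14 in all, crops included, and the job is handed in when it is done.

Besides the shell and the picture viewer there is one more tool, called after "Emit:" as a command line: name --argument value ..., lists and objects as JSON in quotes. servo_tool: Moves the arm, as the interface text tells. Its arguments: {"type":"object","properties":{"deltas":{"type":"array","items":{"type":"object","properties":{"tx":{"type":"number"},"ty":{"type":"number"},"tz":{"type":"number"},"ax":{"type":"number"},"ay":{"type":"number"},"az":{"type":"number"},"claw":{"type":"number"}}}}},"required":["deltas"]}

```bash
mkdir -p pics
python3 - <<'E'
from station import *
import cv2,numpy as np,json
for c in("scene","top"):
    im=capture(c);cv2.imwrite(f"pics/{c}0.png",im)
    k=calibration(c);T=np.array(k["cam_to_world"]);print(c,k["fx"],k["dist"],T.round(3).tolist())
    for n in["insert","tray","reel_large","reel_small","cap_large","cap_small","transformer","heatsink","pump"]:
        for r in recognise(n,c)[:2]:
            p=T@np.r_[r["xyz"],1];print(n,round(r["confidence"],2),p[:3].round(3))
s=sense();print(s["time_s"],np.array(s["ee_rot"]).round(3).tolist(),s["tcp_pos"])
E
```

```text
scene 416.80968884427807 [-0.10886051  0.          0.          0.          0.        ] [[-0.135, 0.661, -0.738, 1.271], [0.991, 0.08, -0.11, 0.102], [-0.013, -0.746, -0.666, 0.695], [0.0, 0.0, 0.0, 1.0]]
insert 0.32 [ 0.412 -0.355  0.04 ]
tray 0.86 [0.467 0.138 0.002]
reel_large 0.76 [ 0.672 -0.246  0.043]
reel_small 0.61 [ 0.55  -0.361  0.031]
cap_large 0.74 [ 0.415 -0.355  0.036]
cap_small 0.51 [0.66  0.261 0.022]
cap_small 0.47 [ 0.673 -0.241  0.044]
transformer 0.56 [0.559 0.38  0.042]
heatsink 0.79 [0.394 0.331 0.026]
pump 0.75 [ 0.686 -0.016  0.013]
top 348.8263752502808 [-0.05713588  0.          0.          0.          0.        ] [[0.011, -0.995, 0.098, 0.431], [-1.0, -0.01, 0.007, 0.009], [-0.006, -0.098, -0.995, 0.902], [0.0, 0.0, 0.0, 1.0]]
insert 0.7 [ 0.467 -0.13   0.015]
tray 0.72 [0.459 0.136 0.005]
reel_large 0.68 [ 0.466 -0.128  0.017]
reel_large 0.6 [ 0.653 -0.25   0.045]
reel_small 0.81 [ 0.536 -0.361  0.035]
cap_large 0.75 [ 0.399 -0.354  0.06 ]
cap_small 0.69 [0.654 0.258 0.033]
transformer 0.61 [0.542 0.382 0.042]
heatsink 0.84 [0.387 0.331 0.018]
pump 0.55 [ 0.676 -0.016  0.018]
1.0 [[-0.927, -0.374, 0.0], [-0.374, 0.927, -0.0], [0.0, -0.0, -1.0]] [ 0.23402903 -0.57949466  0.2225755 ]
```

Run:
```python
import cv2
for c in("top","scene"):
    cv2.imwrite(f"pics/{c}0b.png",cv2.resize(cv2.imread(f"pics/{c}0.png"),(800,600),interpolation=cv2.INTER_CUBIC))
```

```text
(no output)
```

View pics/top0b.png

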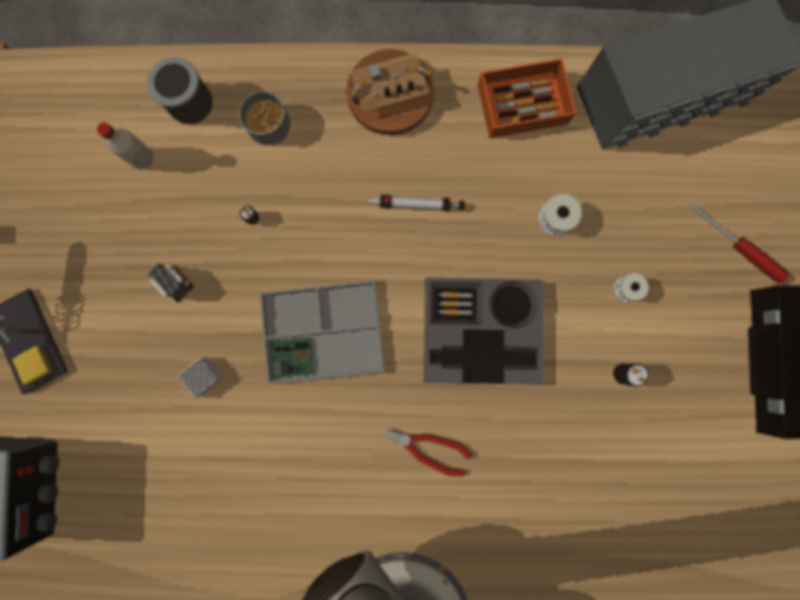

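View pics/scene0b.png

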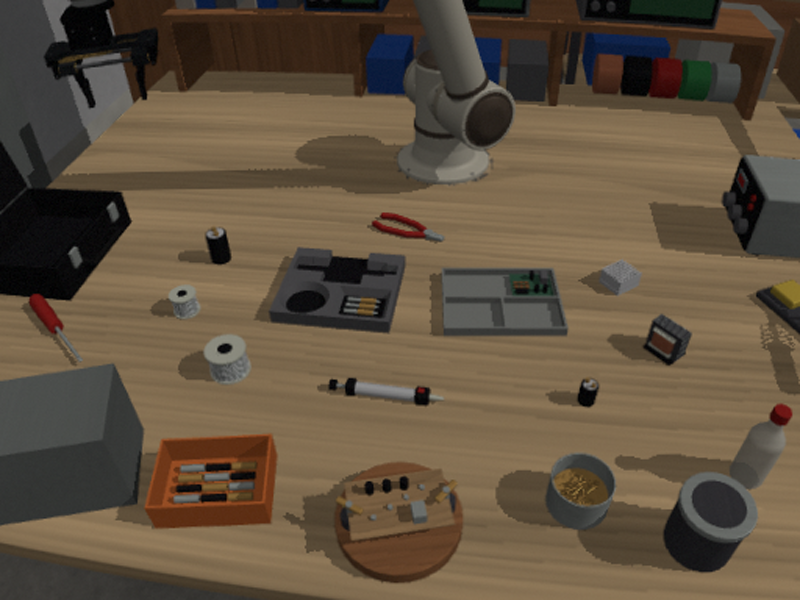

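The top view (800x600) shows the tray at about (322,330) and the insert at (484,330). The stock is: large reel (560,215), small reel (631,287), large cap (631,375), pump (420,203) with nozzle to the left (+y), transformer (170,282, rotated), heatsink (200,377) and small cap (249,214). The scene view agrees. Next I fit the poses to the masks.

```bash
cat > h.py <<'E'
from station import *
import cv2,numpy as np
from scipy.optimize import minimize
def box(x0,x1,y0,y1,z0,z1): return np.array([[x,y,z] for x in(x0,x1) for y in(y0,y1) for z in(z0,z1)],float)
def cyl(r,z0,z1):
    a=np.linspace(0,2*np.pi,40); return np.vstack([np.c_[r*np.cos(a),r*np.sin(a),0*a+z] for z in(z0,z1)])
M=dict(insert=[box(-85,85,-95,95,0,24)],tray=[box(-75,75,-95,95,0,16),box(-71,-2,18,88,3,25)],
 reel_large=[cyl(30,0,44)],reel_small=[cyl(22,0,36)],cap_large=[cyl(18,0,56)],cap_small=[cyl(12.5,0,34)],
 transformer=[box(-27,27,-20,20,0,50)],heatsink=[box(-25,25,-22,22,0,28)],
 pump=[box(-10,10,-10,10,0,20),box(-9,9,-94,0,1,19),box(-10,10,-104,-92,0,20),box(-3,3,10,30,7,13)])
def proj(c,P):
    k=calibration(c);T=np.linalg.inv(np.array(k["cam_to_world"]))
    K=np.array([[k["fx"],0,k["cx"]],[0,k["fy"],k["cy"]],[0,0,1]])
    return cv2.projectPoints(P,cv2.Rodrigues(T[:3,:3])[0],T[:3,3],K,np.array(k["dist"]))[0][:,0]
def place(P,p,z=0):
    c,s=np.cos(p[2]),np.sin(p[2]);return (P/1000)@np.array([[c,s,0],[-s,c,0],[0,0,1]])+[p[0],p[1],z]
S=8
def rend(c,n,p,z=0):
    m=np.zeros((384*S,512*S),np.uint8)
    for P in M[n]: cv2.fillConvexPoly(m,cv2.convexHull(((proj(c,place(P,p,z))+.5)*S).astype(np.int32)),1)
    return cv2.resize(m.astype(np.float32),(512,384),interpolation=cv2.INTER_AREA)
def fit(n,masks,p0,z=0):
    def cost(q):
        p=np.array(q)*[.01,.01,.1]; e=0
        for c,m in masks.items(): e+=np.abs(rend(c,n,p,z)-m).sum()/m.sum()
        return e
    b=None
    for y in ([p0[2]] if len(p0)>2 else [0]):
        r=minimize(cost,[p0[0]*100,p0[1]*100,y*10],method="Nelder-Mead",options=dict(initial_simplex=np.array([p0[0]*100,p0[1]*100,y*10])+np.array([[0,0,0],[1,0,0],[0,1,0],[0,0,1.]]),xatol=.01,fatol=1e-4,maxiter=120))
        if b is None or r.fun<b.fun:b=r
    return b.x*[.01,.01,.1],b.fun
def best(n,c,p):
    T=np.array(calibration(c)["cam_to_world"]);R=trace(n,c)
    if not R:return None
    u=proj(c,np.array([[p[0],p[1],.02]]))[0]
    def d(r):
        v,w=np.nonzero(r["mask"]);return np.hypot(w.mean()-u[0],v.mean()-u[1])
    r=min(R,key=d);return (r["mask"].astype(np.float32),r["confidence"]) if d(r)<20 else None
E
cat > f.py <<'E'
from h import *
capture("top");capture("scene")
P=dict(insert=(.467,-.13,0),tray=(.467,.137,.05),reel_large=(.66,-.248,0),reel_small=(.54,-.361,0),cap_large=(.405,-.354,0),cap_small=(.655,.26,0),transformer=(.55,.38,.6),heatsink=(.39,.33,.7),pump=(.682,.03,0))
for n,p in P.items():
    ms={}
    for c in("top","scene"):
        b=best(n,c,p)
        if b: ms[c]=b[0]
    o=[(*ms,fit(n,ms,p))] if ms else []
    if len(ms)==2:
        for c in ms:o.append((c,fit(n,{c:ms[c]},p)))
    if n in("transformer","heatsink"): o.append(("alt",fit(n,ms,(p[0],p[1],p[2]-1.2))))
    for x in o:print(n,x[:-1],(x[-1][0]*[1000,1000,57.3]).round(1),round(x[-1][1],3))
E
python3 f.py
```

```text
insert ('top', 'scene') [ 468.  -126.4   -0.8] 0.091
insert ('top',) [ 467.7 -126.5   -0.6] 0.041
insert ('scene',) [ 467.9 -126.1   -0.8] 0.049
tray ('top', 'scene') [462.5 136.1   6.9] 0.061
tray ('top',) [462.6 135.4   6.7] 0.027
tray ('scene',) [462.4 137.4   6.5] 0.031
reel_large ('top', 'scene') [ 657.8 -253.3    4.7] 0.19
reel_large ('top',) [ 659.  -254.1    6.5] 0.112
reel_large ('scene',) [ 658.6 -251.8    7.6] 0.056
reel_small ('scene',) [ 538.8 -369.3    8.3] 0.194
cap_large ('scene',) [ 397.4 -360.7    2.7] 0.086
cap_small ('top', 'scene') [655.  260.8   5.8] 0.493
cap_small ('top',) [655.2 259.9   4.3] 0.262
cap_small ('scene',) [652.6 261.7   4.5] 0.189
transformer ('top', 'scene') [542.  386.1  61. ] 0.404
transformer ('top',) [541.1 384.8  54.6] 0.179
transformer ('scene',) [544.4 385.5  64.9] 0.202
transformer ('alt',) [540.  385.4 -32.9] 0.781
heatsink ('top', 'scene') [388.8 333.9  41.6] 0.46
heatsink ('top',) [386.2 331.6  38.7] 0.31
heatsink ('scene',) [387.4 335.6  42.3] 0.114
heatsink ('alt',) [385.8 333.8 -52.1] 0.403
pump ('top', 'scene') [681.2  31.6  -1.9] 0.762
pump ('top',) [681.6  31.   -2.1] 0.251
pump ('scene',) [682.5  32.   -2.4] 0.5
```

Emit:
servo_tool --deltas '[{"tx":-40,"ty":11,"tz":8,"az":0.1,"claw":87},{"tx":-80,"ty":22,"tz":16,"az":0.2,"claw":87},{"tx":-120,"ty":33,"tz":24,"az":0.3,"claw":87},{"tx":-160,"ty":44,"tz":32,"az":0.3835,"claw":87},{"tx":-200,"ty":56,"tz":40,"az":0.3835,"claw":87},{"tx":-240,"ty":67,"tz":48,"az":0.3835,"claw":87},{"tx":-280,"ty":78,"tz":56,"az":0.3835,"claw":87},{"tx":-320,"ty":89,"tz":64,"az":0.3835,"claw":87},{"tx":-360,"ty":100,"tz":72,"az":0.3835,"claw":87},{"tx":-400,"ty":111,"tz":80,"az":0.3835,"claw":87},{"tx":-440,"ty":122,"tz":88,"az":0.3835,"claw":87},{"tx":-480,"ty":133,"tz":96,"az":0.3835,"claw":87}]'

```text
schema error: expected keys tx, ty, tz, ax, ay, az, claw
```

Emit:
servo_tool --deltas '[{"tx":-40,"ty":11,"tz":8,"ax":0,"ay":0,"az":0.1,"claw":87},{"tx":-80,"ty":22,"tz":16,"ax":0,"ay":0,"az":0.2,"claw":87},{"tx":-120,"ty":33,"tz":24,"ax":0,"ay":0,"az":0.3,"claw":87},{"tx":-160,"ty":44,"tz":32,"ax":0,"ay":0,"az":0.3835,"claw":87},{"tx":-200,"ty":56,"tz":40,"ax":0,"ay":0,"az":0.3835,"claw":87},{"tx":-240,"ty":67,"tz":48,"ax":0,"ay":0,"az":0.3835,"claw":87},{"tx":-280,"ty":78,"tz":56,"ax":0,"ay":0,"az":0.3835,"claw":87},{"tx":-320,"ty":89,"tz":64,"ax":0,"ay":0,"az":0.3835,"claw":87},{"tx":-360,"ty":100,"tz":72,"ax":0,"ay":0,"az":0.3835,"claw":87},{"tx":-400,"ty":111,"tz":80,"ax":0,"ay":0,"az":0.3835,"claw":87},{"tx":-440,"ty":122,"tz":88,"ax":0,"ay":0,"az":0.3835,"claw":87},{"tx":-480,"ty":133,"tz":96,"ax":0,"ay":0,"az":0.3835,"claw":87}]'

```text
time_s: 3.0
tcp_pos: [0.6251, -0.2793, 0.1277]
ee_rot: [[-1.0, -0.001, 0.0], [-0.001, 1.0, -0.0], [-0.0, -0.0, -1.0]]
wrist_force: [0.5, -0.8, 0.4]
gripper_width: 1.004
gripper_force: 0.0
```

Emit:
servo_tool --deltas '[{"tx":-29,"ty":23,"tz":0,"ax":0,"ay":0,"az":0,"claw":87},{"tx":-29,"ty":23,"tz":15,"ax":0,"ay":0,"az":0,"claw":87},{"tx":-29,"ty":23,"tz":45,"ax":0,"ay":0,"az":0,"claw":87},{"tx":-29,"ty":23,"tz":75,"ax":0,"ay":0,"az":0,"claw":87},{"tx":-29,"ty":23,"tz":98,"ax":0,"ay":0,"az":0,"claw":87},{"tx":-29,"ty":23,"tz":108,"ax":0,"ay":0,"az":0,"claw":87},{"tx":-29,"ty":23,"tz":108,"ax":0,"ay":0,"az":0,"claw":87},{"tx":-29,"ty":23,"tz":108,"ax":0,"ay":0,"az":0,"claw":50},{"tx":-29,"ty":23,"tz":108,"ax":0,"ay":0,"az":0,"claw":50},{"tx":-29,"ty":23,"tz":108,"ax":0,"ay":0,"az":0,"claw":50},{"tx":-29,"ty":23,"tz":108,"ax":0,"ay":0,"az":0,"claw":50},{"tx":-29,"ty":23,"tz":108,"ax":0,"ay":0,"az":0,"claw":50}]'

```text
time_s: 4.0
tcp_pos: [0.6538, -0.2569, 0.022]
ee_rot: [[-1.0, -0.0, 0.003], [-0.0, 1.0, 0.001], [-0.003, 0.001, -1.0]]
wrist_force: [1.4, 4.1, 4.3]
gripper_width: 0.708
gripper_force: 2.5
```

Emit:
servo_tool --deltas '[{"tx":0,"ty":0,"tz":0,"ax":0,"ay":0,"az":0,"claw":50},{"tx":0,"ty":0,"tz":0,"ax":0,"ay":0,"az":0,"claw":50},{"tx":0,"ty":0,"tz":0,"ax":0,"ay":0,"az":0,"claw":50},{"tx":0,"ty":0,"tz":0,"ax":0,"ay":0,"az":0,"claw":50}]'

```text
time_s: 4.33
tcp_pos: [0.6539, -0.2568, 0.022]
ee_rot: [[-1.0, -0.001, 0.003], [-0.001, 1.0, 0.0], [-0.003, 0.0, -1.0]]
wrist_force: [-0.5, 5.1, 5.6]
gripper_width: 0.682
gripper_force: 30.0
```

Run:
```python
from h import *
im=capture("scene");cv2.imwrite("pics/s1.png",im[150:300,60:260])
s=sense();print(s)
b=best("reel_large","scene",(.6585,-.2535))
if b:print(b[1],fit("reel_large",{"scene":b[0]},(.6585,-.2535,0)))
```

```text
{'time_s': 4.3833, 'joints': array([-8.31655454e+00,  3.93587869e+01, -2.29846554e-01, -5.44599441e-02,
       -5.02377703e+01, -8.15973148e+01]), 'joint_velocities': array([ 0.02775477, -0.02966423,  0.01882219, -0.04261413, -0.07159464,
        0.05264923]), 'effort': array([-3.18913803e+00, -4.58274543e+01,  1.41958648e+01,  4.21143383e+00,
        2.86182202e-01,  1.85872684e-02]), 'tcp_pos': array([ 0.65385708, -0.25685232,  0.02199647]), 'ee_rot': array([[-9.99994781e-01, -8.96861390e-04,  3.10386190e-03],
       [-8.95981991e-04,  9.99999558e-01,  2.84703230e-04],
       [-3.10411587e-03,  2.81920740e-04, -9.99995142e-01]]), 'wrist_force': array([0.03775478, 4.82840598, 6.32487932]), 'moment': array([1.7716587 , 0.06604339, 0.01758424]), 'gripper_force': 29.997151368297637, 'gripper_width': 0.680899727418654}
0.87 (array([ 0.66090411, -0.25731715,  0.07225898]), np.float64(0.11798199266195297))
```

Emit:
servo_tool --deltas '[{"tx":0,"ty":0,"tz":0,"ax":0,"ay":0,"az":0,"claw":75},{"tx":0,"ty":0,"tz":0,"ax":0,"ay":0,"az":0,"claw":75},{"tx":0,"ty":0,"tz":0,"ax":0,"ay":0,"az":0,"claw":75},{"tx":-5,"ty":0,"tz":2,"ax":0,"ay":0,"az":0,"claw":75},{"tx":-5,"ty":0,"tz":2,"ax":0,"ay":0,"az":0,"claw":75},{"tx":-5,"ty":0,"tz":2,"ax":0,"ay":0,"az":0,"claw":50},{"tx":-5,"ty":0,"tz":2,"ax":0,"ay":0,"az":0,"claw":50},{"tx":-5,"ty":0,"tz":2,"ax":0,"ay":0,"az":0,"claw":50},{"tx":-5,"ty":0,"tz":2,"ax":0,"ay":0,"az":0,"claw":50},{"tx":-5,"ty":0,"tz":2,"ax":0,"ay":0,"az":0,"claw":50},{"tx":-5,"ty":0,"tz":2,"ax":0,"ay":0,"az":0,"claw":50},{"tx":-5,"ty":0,"tz":2,"ax":0,"ay":0,"az":0,"claw":50}]'

```text
time_s: 5.43
tcp_pos: [0.6575, -0.2576, 0.0177]
ee_rot: [[-1.0, -0.0, -0.0], [-0.0, 1.0, 0.0], [0.0, 0.0, -1.0]]
wrist_force: [1.0, 1.2, -1.1]
gripper_width: 0.68
gripper_force: 30.0
```

Emit:
servo_tool --deltas '[{"tx":0,"ty":0,"tz":-15,"ax":0,"ay":0,"az":0,"claw":50},{"tx":5,"ty":3,"tz":-35,"ax":0,"ay":0,"az":0,"claw":50},{"tx":28,"ty":16,"tz":-48,"ax":0,"ay":0,"az":0,"claw":50},{"tx":53,"ty":30,"tz":-50,"ax":0,"ay":0,"az":0,"claw":50},{"tx":78,"ty":44,"tz":-50,"ax":0,"ay":0,"az":0,"claw":50},{"tx":103,"ty":58,"tz":-50,"ax":0,"ay":0,"az":0,"claw":50},{"tx":128,"ty":72,"tz":-50,"ax":0,"ay":0,"az":0,"claw":50},{"tx":143,"ty":80,"tz":-50,"ax":0,"ay":0,"az":0,"claw":50},{"tx":148,"ty":83,"tz":-50,"ax":0,"ay":0,"az":0,"claw":50},{"tx":148,"ty":83,"tz":-50,"ax":0,"ay":0,"az":0,"claw":50},{"tx":148,"ty":83,"tz":-50,"ax":0,"ay":0,"az":0,"claw":50}]'

```text
time_s: 6.35
tcp_pos: [0.5105, -0.175, 0.0682]
ee_rot: [[-1.0, -0.001, 0.001], [-0.001, 1.0, -0.0], [-0.001, -0.0, -1.0]]
wrist_force: [0.3, 0.1, -3.7]
gripper_width: 0.685
gripper_force: 30.0
```

Run:
```python
from h import *
im=capture("scene");a=im[130:290,130:330];im=capture("top");b=im[140:300,240:440]
cv2.imwrite("pics/s2.png",cv2.resize(np.hstack([a,b]),(800,320),interpolation=cv2.INTER_CUBIC))
s=sense();print(s["tcp_pos"],s["wrist_force"])
for c in("scene","top"):
    b=best("reel_large",c,(.511,-.175))
    if b:print(c,b[1],fit("reel_large",{c:b[0]},(.511,-.175,0),z=s["tcp_pos"][2]-.0177))
```

```text
[ 0.51098749 -0.17522172  0.0679693 ] [ 0.15569169  0.26291637 -3.85274208]
scene 0.65 (array([ 0.51294763, -0.17672722,  0.0387281 ]), np.float64(0.07657842338085175))
```

View pics/s2.png

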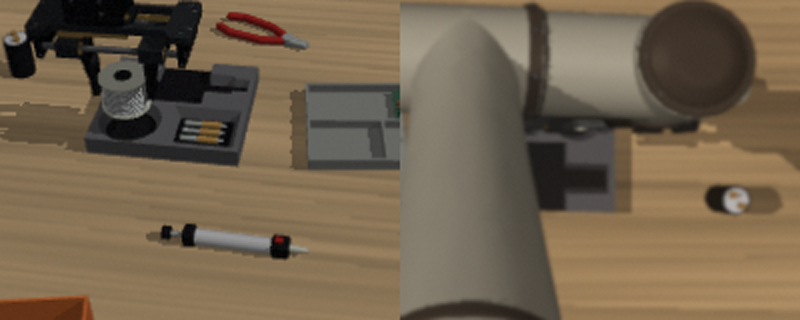

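The left half of the picture shows the reel held upright over the round cutout (about 125,95), with the cutout directly below it. In the right half the arm blocks the top view. I lower it now.

Emit:
servo_tool --deltas '[{"tx":1,"ty":0,"tz":8,"ax":0,"ay":0,"az":0,"claw":50},{"tx":1,"ty":0,"tz":16,"ax":0,"ay":0,"az":0,"claw":50},{"tx":1,"ty":0,"tz":24,"ax":0,"ay":0,"az":0,"claw":50},{"tx":1,"ty":0,"tz":30,"ax":0,"ay":0,"az":0,"claw":50},{"tx":1,"ty":0,"tz":34,"ax":0,"ay":0,"az":0,"claw":50},{"tx":1,"ty":0,"tz":37,"ax":0,"ay":0,"az":0,"claw":50},{"tx":1,"ty":0,"tz":39,"ax":0,"ay":0,"az":0,"claw":50},{"tx":1,"ty":0,"tz":39,"ax":0,"ay":0,"az":0,"claw":50}]'

```text
time_s: 7.22
tcp_pos: [0.5085, -0.1748, 0.0285]
ee_rot: [[-1.0, -0.0, -0.001], [-0.0, 1.0, 0.0], [0.001, 0.0, -1.0]]
wrist_force: [-1.0, 0.5, -3.6]
gripper_width: 0.679
gripper_force: 30.0
```

Emit:
servo_tool --deltas '[{"tx":0,"ty":0,"tz":0.5,"ax":0,"ay":0,"az":0,"claw":72},{"tx":0,"ty":0,"tz":0.5,"ax":0,"ay":0,"az":0,"claw":72},{"tx":0,"ty":0,"tz":0,"ax":0,"ay":0,"az":0,"claw":72},{"tx":0,"ty":0,"tz":-10,"ax":0,"ay":0,"az":0,"claw":72},{"tx":0,"ty":0,"tz":-35,"ax":0,"ay":0,"az":0,"claw":72},{"tx":0,"ty":0,"tz":-65,"ax":0,"ay":0,"az":0,"claw":72},{"tx":-20,"ty":20,"tz":-70,"ax":0,"ay":0,"az":0.12,"claw":60},{"tx":-55,"ty":45,"tz":-70,"ax":0,"ay":0,"az":0.24,"claw":50},{"tx":-85,"ty":70,"tz":-70,"ax":0,"ay":0,"az":0.36,"claw":50},{"tx":-115,"ty":95,"tz":-70,"ax":0,"ay":0,"az":0.48,"claw":50},{"tx":-145,"ty":120,"tz":-70,"ax":0,"ay":0,"az":0.6,"claw":50},{"tx":-174,"ty":152,"tz":-70,"ax":0,"ay":0,"az":0.72,"claw":50}]'

```text
time_s: 8.22
tcp_pos: [0.6834, -0.0232, 0.1007]
ee_rot: [[-0.748, 0.664, 0.002], [0.664, 0.748, -0.0], [-0.002, 0.001, -1.0]]
wrist_force: [0.1, -0.6, -0.2]
gripper_width: 0.581
gripper_force: 0.0
```

Emit:
servo_tool --deltas '[{"tx":4.7,"ty":-0.6,"tz":0,"ax":0,"ay":0,"az":0.12,"claw":50},{"tx":4.7,"ty":-0.6,"tz":0,"ax":0,"ay":0,"az":0.24,"claw":50},{"tx":4.7,"ty":-0.6,"tz":0,"ax":0,"ay":0,"az":0.36,"claw":50},{"tx":4.7,"ty":-0.6,"tz":0,"ax":0,"ay":0,"az":0.48,"claw":50},{"tx":4.7,"ty":-0.6,"tz":10,"ax":0,"ay":0,"az":0.6,"claw":50},{"tx":4.7,"ty":-0.6,"tz":20,"ax":0,"ay":0,"az":0.72,"claw":50},{"tx":4.7,"ty":-0.6,"tz":30,"ax":0,"ay":0,"az":0.84,"claw":50},{"tx":4.7,"ty":-0.6,"tz":40,"ax":0,"ay":0,"az":0.883,"claw":50},{"tx":4.7,"ty":-0.6,"tz":45,"ax":0,"ay":0,"az":0.883,"claw":50},{"tx":4.7,"ty":-0.6,"tz":45,"ax":0,"ay":0,"az":0.883,"claw":50}]'

```text
time_s: 9.05
tcp_pos: [0.6743, -0.0637, 0.0444]
ee_rot: [[-0.06, 0.998, 0.004], [0.993, 0.059, 0.105], [0.105, 0.011, -0.994]]
wrist_force: [0.4, 0.0, -0.1]
gripper_width: 0.574
gripper_force: 0.0
```

Run:
```python
from h import *
im=capture("scene");a=im[150:310,130:330]
cv2.imwrite("pics/s3.png",cv2.resize(a,(800,600),interpolation=cv2.INTER_CUBIC))
s=sense();print(s["tcp_pos"],s["wrist_force"],s["gripper_width"])
capture("top")
ms={}
for c in("scene",):
    b=best("reel_large",c,(.511,-.175))
    if b:print(c,b[1],[fit("reel_large",{c:b[0]},(.511,-.175,0),z=z) for z in(.006,.01,.014)])
```

```text
[ 0.67497976 -0.0632336   0.04524093] [-0.11051601  0.47343763  0.4015536 ] 0.57099495854881
scene 0.53 [(array([ 0.50353935, -0.17913696,  0.16858995]), np.float64(1.020373821258545)), (array([ 0.50786375, -0.17681576, -0.01453252]), np.float64(1.0426878929138184)), (array([ 0.51140587, -0.17544741,  0.01773776]), np.float64(1.0664317607879639))]
```

View pics/s3.png

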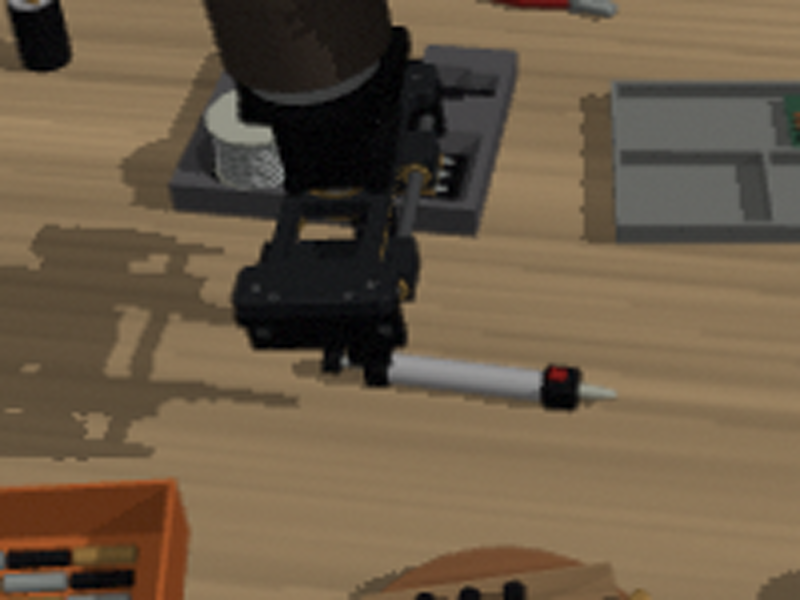

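The picture shows the reel standing in the round cutout (about 245,140). The gripper is over the pump, but it is tilted and off target because joint 6 is near its limit. I'll use the half-turn-equivalent wrist angle instead.

```bash
cat > d.py <<'E'
from station import *
import numpy as np,sys
from scipy.spatial.transform import Rotation as R
def go(x,y,z,yaw):
    s=sense();A=np.array(s["ee_rot"]);p=np.array(s["tcp_pos"]);a=np.radians(yaw)
    Y=np.array([np.cos(a),np.sin(a),0]);Z=np.array([0,0,-1.]);B=np.c_[np.cross(Y,Z),Y,Z]
    print("q6",s["joints"][5].round(1),"t",(A.T@(np.array([x,y,z])-p)*1000).round(1),"rv",R.from_matrix(A.T@B).as_rotvec().round(4))
if __name__=="__main__":
    v=list(map(float,sys.argv[1:]));[go(*v[i:i+4]) for i in range(0,len(v),4)]
E
python3 d.py .6795 -.0205 .1 60 .6795 -.0205 .1 30
```

```text
q6 -177.5 t [ 46.8   6.9 -49. ] rv [ 0.0646 -0.0889 -0.9835]
q6 -177.5 t [ 46.8   6.9 -49. ] rv [ 0.0382 -0.0993 -0.4605]
```

Emit:
servo_tool --deltas '[{"tx":0,"ty":0,"tz":-25,"ax":0.01,"ay":-0.025,"az":-0.11,"claw":50},{"tx":15,"ty":2,"tz":-49,"ax":0.02,"ay":-0.05,"az":-0.22,"claw":50},{"tx":30,"ty":5,"tz":-49,"ax":0.03,"ay":-0.075,"az":-0.34,"claw":50},{"tx":46.8,"ty":6.9,"tz":-49,"ax":0.038,"ay":-0.099,"az":-0.46,"claw":50},{"tx":46.8,"ty":6.9,"tz":-49,"ax":0.044,"ay":-0.096,"az":-0.58,"claw":50},{"tx":46.8,"ty":6.9,"tz":-49,"ax":0.05,"ay":-0.094,"az":-0.7,"claw":50},{"tx":46.8,"ty":6.9,"tz":-49,"ax":0.056,"ay":-0.092,"az":-0.82,"claw":50},{"tx":46.8,"ty":6.9,"tz":-49,"ax":0.0646,"ay":-0.0889,"az":-0.9835,"claw":50},{"tx":46.8,"ty":6.9,"tz":-49,"ax":0.0646,"ay":-0.0889,"az":-0.9835,"claw":50},{"tx":46.8,"ty":6.9,"tz":-49,"ax":0.0646,"ay":-0.0889,"az":-0.9835,"claw":50}]'

```text
time_s: 10.03
tcp_pos: [0.6795, -0.0197, 0.1001]
ee_rot: [[-0.867, 0.499, 0.0], [0.499, 0.867, 0.0], [0.0, 0.0, -1.0]]
wrist_force: [0.6, -0.3, -0.7]
gripper_width: 0.579
gripper_force: 0.0
```

```bash
python3 d.py .6795 -.0205 .1 177.8
```

```text
q6 -131.8 t [-0.4 -0.7  0.1] rv [ 4.0000e-04  5.0000e-04 -2.0549e+00]
```

Emit:
servo_tool --deltas '[{"tx":0,"ty":0,"tz":0,"ax":0,"ay":0,"az":-0.12,"claw":50},{"tx":0,"ty":0,"tz":0,"ax":0,"ay":0,"az":-0.24,"claw":50},{"tx":0,"ty":0,"tz":0,"ax":0,"ay":0,"az":-0.36,"claw":50},{"tx":0,"ty":0,"tz":0,"ax":0,"ay":0,"az":-0.48,"claw":50},{"tx":0,"ty":0,"tz":0,"ax":0,"ay":0,"az":-0.6,"claw":50},{"tx":0,"ty":0,"tz":0,"ax":0,"ay":0,"az":-0.72,"claw":50},{"tx":0,"ty":0,"tz":0,"ax":0,"ay":0,"az":-0.84,"claw":50},{"tx":0,"ty":0,"tz":0,"ax":0,"ay":0,"az":-0.96,"claw":50},{"tx":0,"ty":0,"tz":0,"ax":0,"ay":0,"az":-1.08,"claw":50},{"tx":0,"ty":0,"tz":0,"ax":0,"ay":0,"az":-1.2,"claw":50},{"tx":0,"ty":0,"tz":0,"ax":0,"ay":0,"az":-1.32,"claw":50},{"tx":0,"ty":0,"tz":0,"ax":0,"ay":0,"az":-1.44,"claw":50}]'

```text
time_s: 11.03
tcp_pos: [0.6793, -0.0201, 0.0997]
ee_rot: [[-0.605, -0.796, -0.0], [-0.796, 0.605, 0.001], [-0.0, 0.001, -1.0]]
wrist_force: [-0.2, -0.2, -0.2]
gripper_width: 0.575
gripper_force: 0.0
```

Emit:
servo_tool --deltas '[{"tx":0,"ty":0,"tz":0,"ax":0,"ay":0,"az":-0.12,"claw":50},{"tx":0,"ty":0,"tz":0,"ax":0,"ay":0,"az":-0.24,"claw":50},{"tx":0,"ty":0,"tz":10,"ax":0,"ay":0,"az":-0.36,"claw":50},{"tx":0,"ty":0,"tz":20,"ax":0,"ay":0,"az":-0.48,"claw":50},{"tx":0,"ty":0,"tz":30,"ax":0,"ay":0,"az":-0.6,"claw":50},{"tx":0,"ty":0,"tz":45,"ax":0,"ay":0,"az":-0.615,"claw":50},{"tx":0,"ty":0,"tz":50,"ax":0,"ay":0,"az":-0.615,"claw":50},{"tx":0,"ty":0,"tz":50,"ax":0,"ay":0,"az":-0.615,"claw":50}]'

```text
time_s: 11.7
tcp_pos: [0.6779, -0.0204, 0.0476]
ee_rot: [[-0.042, -0.999, -0.004], [-0.999, 0.042, 0.0], [0.0, 0.004, -1.0]]
wrist_force: [-0.4, -0.5, -1.5]
gripper_width: 0.571
gripper_force: 0.0
```

```bash
python3 d.py .6795 -.0205 .004 177.8
python3 - <<'E'
from h import *
im=capture("scene");a=im[150:310,130:330]
cv2.imwrite("pics/s4.png",cv2.resize(a,(800,600),interpolation=cv2.INTER_CUBIC))
E
```

```text
q6 -14.2 t [-0.  -1.7 43.6] rv [ 0.0045 -0.     -0.0034]
```

View pics/s4.png

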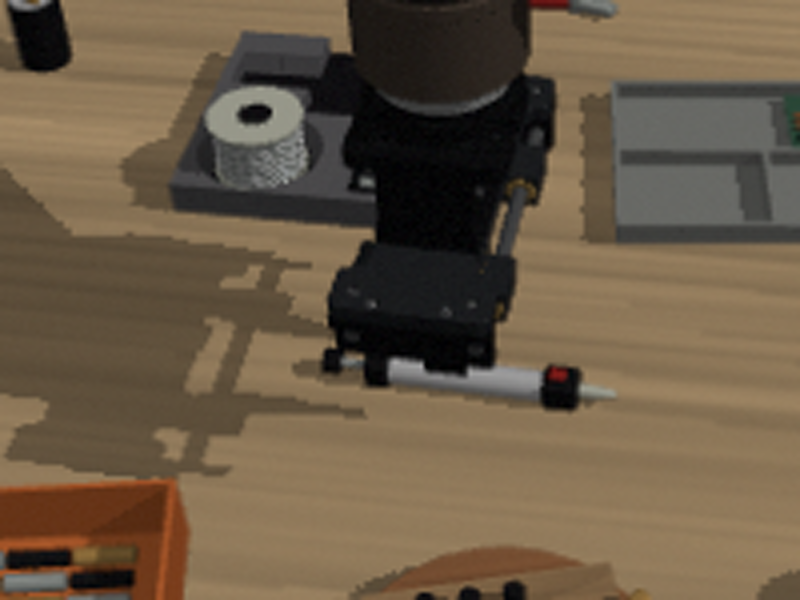

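The picture shows the reel sitting level in its cutout (255,135) and the gripper squarely over the middle of the pump barrel (465,375). I descend and grip.

Emit:
servo_tool --deltas '[{"tx":0,"ty":-1.7,"tz":15,"ax":0,"ay":0,"az":0,"claw":50},{"tx":0,"ty":-1.7,"tz":30,"ax":0,"ay":0,"az":0,"claw":50},{"tx":0,"ty":-1.7,"tz":40,"ax":0,"ay":0,"az":0,"claw":50},{"tx":0,"ty":-1.7,"tz":43,"ax":0,"ay":0,"az":0,"claw":50},{"tx":0,"ty":-1.7,"tz":43,"ax":0,"ay":0,"az":0,"claw":10},{"tx":0,"ty":-1.7,"tz":43,"ax":0,"ay":0,"az":0,"claw":10},{"tx":0,"ty":-1.7,"tz":43,"ax":0,"ay":0,"az":0,"claw":10},{"tx":0,"ty":-1.7,"tz":43,"ax":0,"ay":0,"az":0,"claw":10},{"tx":0,"ty":-1.7,"tz":43,"ax":0,"ay":0,"az":0,"claw":10},{"tx":0,"ty":-1.7,"tz":43,"ax":0,"ay":0,"az":0,"claw":10},{"tx":0,"ty":-1.7,"tz":43,"ax":0,"ay":0,"az":0,"claw":10},{"tx":0,"ty":-1.7,"tz":43,"ax":0,"ay":0,"az":0,"claw":10}]'

```text
time_s: 12.75
tcp_pos: [0.6804, -0.021, 0.0063]
ee_rot: [[-0.041, -0.999, -0.002], [-0.999, 0.041, 0.001], [-0.0, 0.002, -1.0]]
wrist_force: [-1.1, 0.3, 2.5]
gripper_width: 0.198
gripper_force: 30.0
```

```bash
python3 d.py .4249 -.1263 .086 179.3
```

```text
q6 -14.1 t [115.7 251.1 -79.3] rv [ 0.0017  0.0005 -0.0288]
```

Emit:
servo_tool --deltas '[{"tx":0,"ty":0,"tz":-25,"ax":0,"ay":0,"az":0,"claw":10},{"tx":0,"ty":0,"tz":-55,"ax":0,"ay":0,"az":0,"claw":10},{"tx":5,"ty":10,"tz":-79,"ax":0,"ay":0,"az":0,"claw":10},{"tx":19,"ty":40,"tz":-79,"ax":0.0017,"ay":0,"az":-0.0288,"claw":10},{"tx":35,"ty":75,"tz":-79,"ax":0.0017,"ay":0,"az":-0.0288,"claw":10},{"tx":51,"ty":110,"tz":-79,"ax":0.0017,"ay":0,"az":-0.0288,"claw":10},{"tx":67,"ty":145,"tz":-79,"ax":0.0017,"ay":0,"az":-0.0288,"claw":10},{"tx":83,"ty":180,"tz":-79,"ax":0.0017,"ay":0,"az":-0.0288,"claw":10},{"tx":99,"ty":215,"tz":-79,"ax":0.0017,"ay":0,"az":-0.0288,"claw":10},{"tx":110,"ty":240,"tz":-79,"ax":0.0017,"ay":0,"az":-0.0288,"claw":10},{"tx":115.7,"ty":251,"tz":-79,"ax":0.0017,"ay":0,"az":-0.0288,"claw":10},{"tx":115.7,"ty":251,"tz":-79,"ax":0.0017,"ay":0,"az":-0.0288,"claw":10}]'

```text
time_s: 13.75
tcp_pos: [0.4223, -0.1271, 0.0852]
ee_rot: [[-0.014, -1.0, -0.001], [-1.0, 0.014, 0.001], [-0.001, 0.001, -1.0]]
wrist_force: [0.3, -0.4, -1.6]
gripper_width: 0.191
gripper_force: 30.0
```

```bash
python3 d.py .4249 -.1263 .0163 179.3
python3 - <<'E'
from h import *
im=capture("scene");a=im[130:260,150:320]
cv2.imwrite("pics/s5.png",cv2.resize(a,(780,596),interpolation=cv2.INTER_CUBIC))
b=best("pump","scene",(.425,-.075))
s=sense()
if b:print(b[1],fit("pump",{"scene":b[0]},(.425,-.075,0),z=s["tcp_pos"][2]-.0063))
E
```

```text
q6 -5.2 t [-0.7 -2.7 68.9] rv [ 0.0014  0.0009 -0.0019]
```

View pics/s5.png

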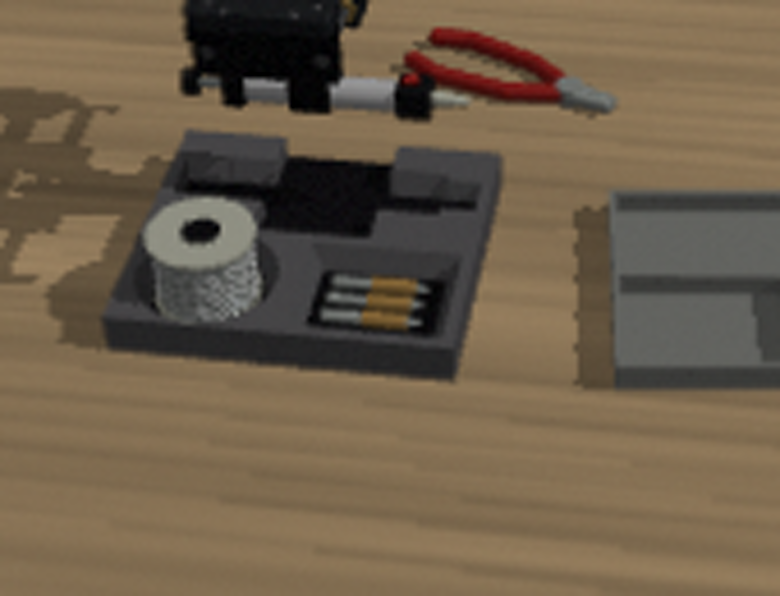

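The picture shows the reel home, and the pump level above the long cutout with its nozzle toward the narrow +y end (460,100). I lower it.

Emit:
servo_tool --deltas '[{"tx":-0.7,"ty":-2.7,"tz":10,"ax":0,"ay":0,"az":0,"claw":10},{"tx":-0.7,"ty":-2.7,"tz":25,"ax":0,"ay":0,"az":0,"claw":10},{"tx":-0.7,"ty":-2.7,"tz":37,"ax":0,"ay":0,"az":0,"claw":10},{"tx":-0.7,"ty":-2.7,"tz":46,"ax":0,"ay":0,"az":0,"claw":10},{"tx":-0.7,"ty":-2.7,"tz":53,"ax":0,"ay":0,"az":0,"claw":10},{"tx":-0.7,"ty":-2.7,"tz":58,"ax":0,"ay":0,"az":0,"claw":10},{"tx":-0.7,"ty":-2.7,"tz":62,"ax":0,"ay":0,"az":0,"claw":10},{"tx":-0.7,"ty":-2.7,"tz":65,"ax":0,"ay":0,"az":0,"claw":10},{"tx":-0.7,"ty":-2.7,"tz":67.5,"ax":0,"ay":0,"az":0,"claw":10},{"tx":-0.7,"ty":-2.7,"tz":67.5,"ax":0,"ay":0,"az":0,"claw":10}]'

```text
time_s: 14.68
tcp_pos: [0.4261, -0.1256, 0.0172]
ee_rot: [[-0.013, -1.0, -0.004], [-1.0, 0.013, 0.001], [-0.001, 0.004, -1.0]]
wrist_force: [-3.6, -0.2, -1.1]
gripper_width: 0.196
gripper_force: 30.0
```

Emit:
servo_tool --deltas '[{"tx":0,"ty":0,"tz":0,"ax":0,"ay":0,"az":0,"claw":34},{"tx":0,"ty":0,"tz":0,"ax":0,"ay":0,"az":0,"claw":34},{"tx":0,"ty":0,"tz":0,"ax":0,"ay":0,"az":0,"claw":34},{"tx":0,"ty":0,"tz":-15,"ax":0,"ay":0,"az":0,"claw":34},{"tx":0,"ty":0,"tz":-45,"ax":0,"ay":0,"az":0,"claw":34},{"tx":0,"ty":0,"tz":-80,"ax":0,"ay":0,"az":0,"claw":50},{"tx":-15,"ty":0,"tz":-90,"ax":0,"ay":0,"az":0.1,"claw":75},{"tx":-50,"ty":0,"tz":-90,"ax":0,"ay":0,"az":0.2,"claw":75},{"tx":-85,"ty":0,"tz":-90,"ax":0,"ay":0,"az":0.3,"claw":75},{"tx":-120,"ty":-5,"tz":-90,"ax":0,"ay":0,"az":0.42,"claw":75},{"tx":-155,"ty":-10,"tz":-90,"ax":0,"ay":0,"az":0.54,"claw":75},{"tx":-190,"ty":-15,"tz":-90,"ax":0,"ay":0,"az":0.66,"claw":75}]'

```text
time_s: 15.68
tcp_pos: [0.4457, 0.0624, 0.1087]
ee_rot: [[-0.607, -0.795, 0.003], [-0.795, 0.607, 0.002], [-0.004, -0.001, -1.0]]
wrist_force: [0.4, 0.7, 0.9]
gripper_width: 0.815
gripper_force: 0.0
```

```bash
python3 d.py .5425 .3855 .1 60
python3 - <<'E'
from h import *
im=capture("scene");a=im[130:240,150:300]
im=capture("top");
for n,c,p,z in(("pump","scene",(.425,-.075,0),.01),("pump","top",(.425,-.075,0),.01),("reel_large","top",(.511,-.175,0),.01),("transformer","top",(.5425,.3855,1.05),0),("transformer","scene",(.5425,.3855,1.05),0)):
    b=best(n,c,p)
    if b:print(n,c,b[1],fit(n,{c:b[0]},p,z=z))
cv2.imwrite("pics/s6.png",np.hstack([cv2.resize(a,(400,300)),cv2.resize(im[170:260,260:380],(400,300),interpolation=cv2.INTER_CUBIC)]))
E
```

```text
q6 -66.1 t [-315.6  119.1    9.7] rv [0.0015 0.004  1.4425]
pump scene 0.77 (array([ 0.42718267, -0.07100912, -0.02846131]), np.float64(0.4686555862426758))
pump top 0.95 (array([ 0.42646313, -0.07364134, -0.01797294]), np.float64(0.18665648996829987))
reel_large top 0.97 (array([ 0.5094028 , -0.17568915,  0.08655653]), np.float64(0.046819884330034256))
transformer top 0.86 (array([0.54187571, 0.38542461, 0.85996982]), np.float64(0.14329104125499725))
transformer scene 0.63 (array([0.54278666, 0.38627912, 1.02568478]), np.float64(0.1588873416185379))
```

View pics/s6.png

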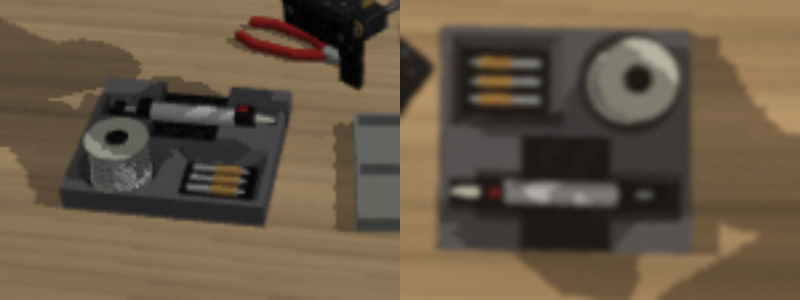

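Left half: reel and pump lie in their cutouts. Right half confirms both are home, with the pump nozzle at the narrow end (left, 460,192). Next is the transformer.

Emit:
servo_tool --deltas '[{"tx":-28,"ty":11,"tz":5,"ax":0,"ay":0,"az":-0.12,"claw":80},{"tx":-56,"ty":21,"tz":5,"ax":0,"ay":0,"az":-0.24,"claw":80},{"tx":-84,"ty":32,"tz":5,"ax":0,"ay":0,"az":-0.36,"claw":80},{"tx":-112,"ty":42,"tz":5,"ax":0,"ay":0,"az":-0.48,"claw":80},{"tx":-140,"ty":53,"tz":5,"ax":0,"ay":0,"az":-0.6,"claw":80},{"tx":-168,"ty":63,"tz":5,"ax":0,"ay":0,"az":-0.72,"claw":80},{"tx":-196,"ty":74,"tz":5,"ax":0,"ay":0,"az":-0.84,"claw":80},{"tx":-224,"ty":85,"tz":5,"ax":0,"ay":0,"az":-0.96,"claw":80},{"tx":-252,"ty":95,"tz":5,"ax":0,"ay":0,"az":-1.08,"claw":80},{"tx":-280,"ty":106,"tz":5,"ax":0,"ay":0,"az":-1.2,"claw":80},{"tx":-305,"ty":115,"tz":5,"ax":0,"ay":0,"az":-1.32,"claw":80},{"tx":-315,"ty":119,"tz":5,"ax":0,"ay":0,"az":-1.44,"claw":80}]'

```text
time_s: 17.03
tcp_pos: [0.5412, 0.3853, 0.1025]
ee_rot: [[0.717, -0.697, 0.001], [-0.697, -0.717, 0.002], [-0.0, -0.002, -1.0]]
wrist_force: [0.2, -0.9, 0.7]
gripper_width: 0.92
gripper_force: 0.0
```

```bash
python3 d.py .5423 .3857 .1 237
python3 - <<'E'
from h import *
im=cv2.imread("pics/top0.png");im2=cv2.imread("pics/scene0.png")
def cr(im,u,v):return cv2.resize(im[v-20:v+20,u-20:u+20],(400,400),interpolation=cv2.INTER_CUBIC)
cv2.imwrite("pics/t.png",np.hstack([cr(im,109,180),cr(im2,427,217)]))
E
```

```text
q6 -3.5 t [ 0.5 -1.1  2.5] rv [-2.000e-03 -1.000e-04 -1.951e-01]
```

View pics/t.png

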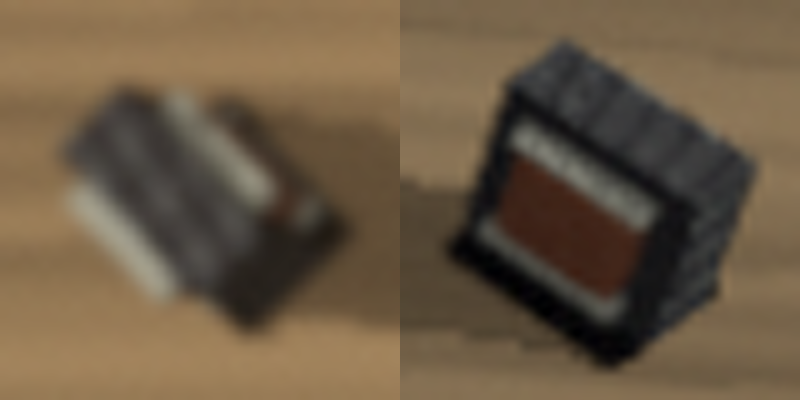

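Run:
```python
from h import *
def bp(c,uv,z):
    k=calibration(c);T=np.array(k["cam_to_world"]);K=np.array([[k["fx"],0,k["cx"]],[0,k["fy"],k["cy"]],[0,0,1]])
    x=cv2.undistortPoints(np.array([uv],float),K,np.array(k["dist"]))[0,0];d=T[:3,:3]@[x[0],x[1],1];return (T[:3,3]+d*(z-T[2,3])/d[2])*1000
S=lambda a:bp("scene",(407+(a[0]-400)/10-.45,197+a[1]/10-.45),a[2])
T=lambda a:bp("top",(89+a[0]/10-.45,160+a[1]/10-.45),a[2])
tl,tr,br,bl=[S(a) for a in((512,90,.05),(690,205,.05),(755,160,.05),(562,42,.05))]
q=[T(a) for a in((65,155,.05),(215,300,.05),(270,235,.05),(125,85,.05))]
w=[T(a) for a in((75,195,.04),(160,300,.04),(175,95,.04),(270,195,.04))]
for a,b in((tl,tr),(bl,br),(tr,br),(tl,bl),(q[0],q[1]),(q[3],q[2]),(w[0],w[1]),(w[2],w[3])):
    d=b-a;print(np.hypot(*d[:2]).round(1),np.degrees(np.arctan2(d[1],d[0])).round(1))
print(np.mean([tl,tr,br,bl],0),np.mean(q,0))
```

```text
49.0 45.8
52.6 47.2
24.5 133.4
23.3 142.0
54.1 -131.8
54.1 -133.8
35.3 -138.4
36.2 -134.3
[541.95284777 386.4669174   50.        ] [540.58563248 382.91915596  50.        ]
```

The crops show the core's long axis at about 46° (the outline fit was biased by the protruding winding). That matches the tool's present yaw, so I descend and grip.

Emit:
servo_tool --deltas '[{"tx":0,"ty":0,"tz":25,"ax":0,"ay":0,"az":-0.01,"claw":80},{"tx":0,"ty":0,"tz":50,"ax":0,"ay":0,"az":-0.01,"claw":80},{"tx":0,"ty":0,"tz":75,"ax":0,"ay":0,"az":-0.01,"claw":80},{"tx":0,"ty":0,"tz":86,"ax":0,"ay":0,"az":-0.01,"claw":80},{"tx":0,"ty":0,"tz":86,"ax":0,"ay":0,"az":-0.01,"claw":80},{"tx":0,"ty":0,"tz":86,"ax":0,"ay":0,"az":-0.01,"claw":45},{"tx":0,"ty":0,"tz":86,"ax":0,"ay":0,"az":-0.01,"claw":45},{"tx":0,"ty":0,"tz":86,"ax":0,"ay":0,"az":-0.01,"claw":45},{"tx":0,"ty":0,"tz":86,"ax":0,"ay":0,"az":-0.01,"claw":45},{"tx":0,"ty":0,"tz":86,"ax":0,"ay":0,"az":-0.01,"claw":45},{"tx":0,"ty":0,"tz":86,"ax":0,"ay":0,"az":-0.01,"claw":45},{"tx":0,"ty":0,"tz":86,"ax":0,"ay":0,"az":-0.01,"claw":45}]'

```text
time_s: 18.03
tcp_pos: [0.5406, 0.3849, 0.0186]
ee_rot: [[0.72, -0.694, 0.003], [-0.694, -0.72, 0.003], [-0.0, -0.005, -1.0]]
wrist_force: [0.9, 2.0, 3.7]
gripper_width: 0.622
gripper_force: 30.0
```

```bash
python3 - <<'E'
import numpy as np
a=np.radians(6.7);R=np.array([[np.cos(a),-np.sin(a)],[np.sin(a),np.cos(a)]])
for p in((-36.5,-36.5),(36.5,46.5),(36.5,-46.5)):print(R@p+[462.5,136])
E
python3 d.py .4305 .0955 .09 276.7
```

```text
[430.5077532   95.49078939]
[493.32553943 186.44091711]
[504.17591798  94.0760467 ]
q6 -3.3 t [121.4 284.5 -72.8] rv [-0.0044 -0.002  -0.8834]
```

Emit:
servo_tool --deltas '[{"tx":0,"ty":0,"tz":-25,"ax":0,"ay":0,"az":0,"claw":45},{"tx":0,"ty":0,"tz":-55,"ax":0,"ay":0,"az":0,"claw":45},{"tx":6,"ty":14,"tz":-72,"ax":0,"ay":0,"az":-0.1,"claw":45},{"tx":18,"ty":42,"tz":-72,"ax":0,"ay":0,"az":-0.2,"claw":45},{"tx":32,"ty":75,"tz":-72,"ax":0,"ay":0,"az":-0.3,"claw":45},{"tx":46,"ty":108,"tz":-72,"ax":0,"ay":0,"az":-0.4,"claw":45},{"tx":60,"ty":141,"tz":-72,"ax":0,"ay":0,"az":-0.5,"claw":45},{"tx":74,"ty":174,"tz":-72,"ax":0,"ay":0,"az":-0.6,"claw":45},{"tx":88,"ty":207,"tz":-72,"ax":0,"ay":0,"az":-0.7,"claw":45},{"tx":102,"ty":240,"tz":-72,"ax":0,"ay":0,"az":-0.8,"claw":45},{"tx":114,"ty":267,"tz":-72,"ax":0,"ay":0,"az":-0.883,"claw":45},{"tx":121.4,"ty":284.5,"tz":-72,"ax":0,"ay":0,"az":-0.883,"claw":45}]'

```text
time_s: 19.03
tcp_pos: [0.4253, 0.0907, 0.0875]
ee_rot: [[0.993, 0.116, -0.006], [0.116, -0.993, -0.002], [-0.006, 0.001, -1.0]]
wrist_force: [0.0, -1.0, -3.9]
gripper_width: 0.613
gripper_force: 30.0
```

```bash
python3 d.py .4305 .0955 .0216 276.7
```

```text
q6 63.2 t [ 6.2 -4.2 65.9] rv [ 0.0013  0.0063 -0.0007]
```

Emit:
servo_tool --deltas '[{"tx":5,"ty":-4,"tz":5,"ax":0,"ay":0,"az":0,"claw":45},{"tx":5,"ty":-4,"tz":15,"ax":0,"ay":0,"az":0,"claw":45},{"tx":5,"ty":-4,"tz":30,"ax":0,"ay":0,"az":0,"claw":45},{"tx":5,"ty":-4,"tz":43,"ax":0,"ay":0,"az":0,"claw":45},{"tx":5,"ty":-4,"tz":52,"ax":0,"ay":0,"az":0,"claw":45},{"tx":5,"ty":-4,"tz":58,"ax":0,"ay":0,"az":0,"claw":45},{"tx":5,"ty":-4,"tz":62,"ax":0,"ay":0,"az":0,"claw":45},{"tx":5,"ty":-4,"tz":64.5,"ax":0,"ay":0,"az":0,"claw":45},{"tx":5,"ty":-4,"tz":64.5,"ax":0,"ay":0,"az":0,"claw":45}]'

```text
time_s: 19.78
tcp_pos: [0.4335, 0.0989, 0.0239]
ee_rot: [[0.993, 0.116, -0.001], [0.116, -0.993, 0.0], [-0.001, -0.0, -1.0]]
wrist_force: [1.4, -0.5, -3.1]
gripper_width: 0.614
gripper_force: 30.0
```

Emit:
servo_tool --deltas '[{"tx":-2,"ty":4,"tz":1,"ax":0,"ay":0,"az":0,"claw":45},{"tx":-2,"ty":4,"tz":2,"ax":0,"ay":0,"az":0,"claw":45},{"tx":-2,"ty":4,"tz":2,"ax":0,"ay":0,"az":0,"claw":45},{"tx":-2,"ty":4,"tz":2,"ax":0,"ay":0,"az":0,"claw":64},{"tx":-2,"ty":4,"tz":2,"ax":0,"ay":0,"az":0,"claw":64},{"tx":-2,"ty":4,"tz":2,"ax":0,"ay":0,"az":0,"claw":64},{"tx":-2,"ty":4,"tz":-5,"ax":0,"ay":0,"az":0,"claw":64},{"tx":-2,"ty":4,"tz":-30,"ax":0,"ay":0,"az":0,"claw":64},{"tx":-2,"ty":4,"tz":-65,"ax":0,"ay":0,"az":0,"claw":64},{"tx":-2,"ty":4,"tz":-85,"ax":0,"ay":0,"az":0,"claw":75},{"tx":-2,"ty":4,"tz":-85,"ax":0,"ay":0,"az":0,"claw":75}]'

```text
time_s: 20.7
tcp_pos: [0.4355, 0.0965, 0.1144]
ee_rot: [[0.993, 0.117, 0.01], [0.117, -0.993, 0.006], [0.011, -0.005, -1.0]]
wrist_force: [-0.2, 0.6, -0.5]
gripper_width: 0.81
gripper_force: 0.0
```

```bash
python3 d.py .5388 -.3665 .1 270
python3 - <<'E'
from h import *
a=capture("scene")[150:260,270:380];b=capture("top")
cv2.imwrite("pics/s7.png",np.hstack([cv2.resize(a,(400,400)),cv2.resize(b[170:260,160:260],(400,400),interpolation=cv2.INTER_CUBIC)]))
for n,c,p in(("reel_small","scene",(.5388,-.3665,0)),("reel_small","top",(.5388,-.3665,0)),("cap_large","top",(.4,-.358,0))):
    b=best(n,c,p)
    if b:print(n,c,b[1],fit(n,{c:b[0]},p))
E
```

```text
q6 63.2 t [ 48.3 471.9  12.8] rv [-0.0051 -0.0103  0.1171]
reel_small scene 0.56 (array([ 0.53884464, -0.37045472,  0.12052401]), np.float64(0.0769861489534378))
reel_small top 0.71 (array([ 0.54002977, -0.37198372,  0.10752727]), np.float64(0.09117111563682556))
cap_large top 0.55 (array([ 0.39851586, -0.36155021,  0.09874396]), np.float64(0.14224137365818024))
```

View pics/s7.png

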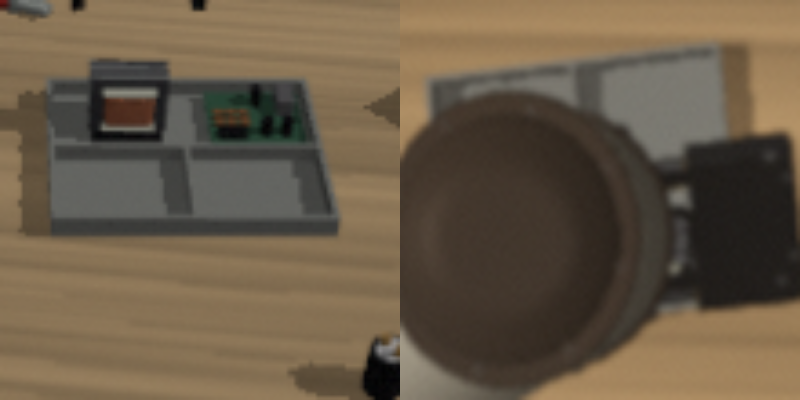

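Left half: the transformer stands in the long compartment beside the board (130,100). The right half is blocked by the arm. Next is the small reel.

Emit:
servo_tool --deltas '[{"tx":4,"ty":40,"tz":5,"ax":0,"ay":0,"az":0.02,"claw":75},{"tx":8,"ty":80,"tz":10,"ax":0,"ay":0,"az":0.04,"claw":75},{"tx":12,"ty":120,"tz":10,"ax":0,"ay":0,"az":0.06,"claw":75},{"tx":16,"ty":160,"tz":10,"ax":0,"ay":0,"az":0.08,"claw":75},{"tx":20,"ty":200,"tz":10,"ax":0,"ay":0,"az":0.1,"claw":75},{"tx":24,"ty":240,"tz":10,"ax":0,"ay":0,"az":0.117,"claw":75},{"tx":28,"ty":280,"tz":10,"ax":0,"ay":0,"az":0.117,"claw":75},{"tx":32,"ty":320,"tz":10,"ax":0,"ay":0,"az":0.117,"claw":75},{"tx":36,"ty":360,"tz":10,"ax":0,"ay":0,"az":0.117,"claw":75},{"tx":40,"ty":400,"tz":10,"ax":0,"ay":0,"az":0.117,"claw":75},{"tx":45,"ty":440,"tz":10,"ax":0,"ay":0,"az":0.117,"claw":75},{"tx":48.6,"ty":476,"tz":10,"ax":0,"ay":0,"az":0.117,"claw":75}]'

```text
time_s: 21.95
tcp_pos: [0.535, -0.3747, 0.097]
ee_rot: [[1.0, -0.002, -0.003], [-0.002, -1.0, 0.002], [-0.003, -0.002, -1.0]]
wrist_force: [1.3, 0.3, 0.7]
gripper_width: 0.861
gripper_force: 0.0
```

```bash
python3 d.py .5394 -.3705 .015 270
```

```text
q6 110.8 t [ 4.6 -4.1 82. ] rv [-0.0016  0.003  -0.002 ]
```

Emit:
servo_tool --deltas '[{"tx":3,"ty":-3,"tz":5,"ax":0,"ay":0,"az":0,"claw":75},{"tx":3,"ty":-3,"tz":20,"ax":0,"ay":0,"az":0,"claw":75},{"tx":3,"ty":-3,"tz":40,"ax":0,"ay":0,"az":0,"claw":75},{"tx":3,"ty":-3,"tz":50,"ax":0,"ay":0,"az":0,"claw":75},{"tx":3,"ty":-3,"tz":50,"ax":0,"ay":0,"az":0,"claw":75},{"tx":3,"ty":-3,"tz":50,"ax":0,"ay":0,"az":0,"claw":75}]'

```text
time_s: 22.45
tcp_pos: [0.538, -0.369, 0.0478]
ee_rot: [[1.0, -0.001, -0.003], [-0.001, -1.0, 0.001], [-0.003, -0.001, -1.0]]
wrist_force: [-0.1, 0.9, -0.5]
gripper_width: 0.865
gripper_force: 0.0
```

```bash
python3 d.py .5394 -.3705 .015 270
```

```text
q6 110.2 t [ 1.5  1.5 32.8] rv [-0.0012  0.0029 -0.0006]
```

Emit:
servo_tool --deltas '[{"tx":1.5,"ty":1.5,"tz":12,"ax":0,"ay":0,"az":0,"claw":75},{"tx":1.5,"ty":1.5,"tz":25,"ax":0,"ay":0,"az":0,"claw":75},{"tx":1.5,"ty":1.5,"tz":32,"ax":0,"ay":0,"az":0,"claw":75},{"tx":1.5,"ty":1.5,"tz":33,"ax":0,"ay":0,"az":0,"claw":75},{"tx":1.5,"ty":1.5,"tz":33,"ax":0,"ay":0,"az":0,"claw":35},{"tx":1.5,"ty":1.5,"tz":33,"ax":0,"ay":0,"az":0,"claw":35},{"tx":1.5,"ty":1.5,"tz":33,"ax":0,"ay":0,"az":0,"claw":35},{"tx":1.5,"ty":1.5,"tz":33,"ax":0,"ay":0,"az":0,"claw":35},{"tx":1.5,"ty":1.5,"tz":33,"ax":0,"ay":0,"az":0,"claw":35},{"tx":1.5,"ty":1.5,"tz":33,"ax":0,"ay":0,"az":0,"claw":35},{"tx":1.5,"ty":1.5,"tz":33,"ax":0,"ay":0,"az":0,"claw":35},{"tx":1.5,"ty":1.5,"tz":33,"ax":0,"ay":0,"az":0,"claw":35}]'

```text
time_s: 23.45
tcp_pos: [0.5402, -0.3708, 0.0165]
ee_rot: [[1.0, -0.001, 0.0], [-0.001, -1.0, 0.0], [0.0, -0.0, -1.0]]
wrist_force: [-0.3, 1.8, 1.8]
gripper_width: 0.495
gripper_force: 30.0
```

```bash
python3 d.py .5042 .0941 .1 276.7
```

```text
q6 110.3 t [ -36.5 -464.9  -83.3] rv [-0.0004 -0.0003 -0.118 ]
```

Emit:
servo_tool --deltas '[{"tx":0,"ty":0,"tz":-25,"ax":0,"ay":0,"az":0,"claw":35},{"tx":0,"ty":0,"tz":-55,"ax":0,"ay":0,"az":0,"claw":35},{"tx":-1,"ty":-15,"tz":-83,"ax":0,"ay":0,"az":0,"claw":35},{"tx":-4,"ty":-45,"tz":-83,"ax":0,"ay":0,"az":0,"claw":35},{"tx":-7,"ty":-85,"tz":-83,"ax":0,"ay":0,"az":-0.02,"claw":35},{"tx":-10,"ty":-125,"tz":-83,"ax":0,"ay":0,"az":-0.04,"claw":35},{"tx":-14,"ty":-165,"tz":-83,"ax":0,"ay":0,"az":-0.06,"claw":35},{"tx":-17,"ty":-205,"tz":-83,"ax":0,"ay":0,"az":-0.08,"claw":35},{"tx":-21,"ty":-245,"tz":-83,"ax":0,"ay":0,"az":-0.1,"claw":35},{"tx":-24,"ty":-285,"tz":-83,"ax":0,"ay":0,"az":-0.118,"claw":35},{"tx":-28,"ty":-325,"tz":-83,"ax":0,"ay":0,"az":-0.118,"claw":35},{"tx":-31,"ty":-365,"tz":-83,"ax":0,"ay":0,"az":-0.118,"claw":35}]'

```text
time_s: 24.45
tcp_pos: [0.5086, -0.0042, 0.099]
ee_rot: [[0.993, 0.116, -0.001], [0.116, -0.993, 0.001], [-0.001, -0.001, -1.0]]
wrist_force: [1.1, 1.1, -2.1]
gripper_width: 0.499
gripper_force: 30.0
```

```bash
python3 d.py .4933 .1864 .1 276.7
```

```text
q6 78.9 t [   7.  -191.1   -0.9] rv [-0.0006  0.0005 -0.0004]
```

Emit:
servo_tool --deltas '[{"tx":1,"ty":-35,"tz":0,"ax":0,"ay":0,"az":0,"claw":35},{"tx":2,"ty":-72,"tz":0,"ax":0,"ay":0,"az":0,"claw":35},{"tx":4,"ty":-110,"tz":0,"ax":0,"ay":0,"az":0,"claw":35},{"tx":5,"ty":-145,"tz":0,"ax":0,"ay":0,"az":0,"claw":35},{"tx":6,"ty":-172,"tz":0,"ax":0,"ay":0,"az":0,"claw":35},{"tx":7,"ty":-188,"tz":5,"ax":0,"ay":0,"az":0,"claw":35},{"tx":7,"ty":-190,"tz":20,"ax":0,"ay":0,"az":0,"claw":35},{"tx":7,"ty":-190,"tz":40,"ax":0,"ay":0,"az":0,"claw":35},{"tx":7,"ty":-190,"tz":50,"ax":0,"ay":0,"az":0,"claw":35},{"tx":7,"ty":-190,"tz":50,"ax":0,"ay":0,"az":0,"claw":35}]'

```text
time_s: 25.28
tcp_pos: [0.4924, 0.1824, 0.0467]
ee_rot: [[0.993, 0.116, -0.005], [0.116, -0.993, -0.003], [-0.006, 0.002, -1.0]]
wrist_force: [0.4, 0.4, -1.3]
gripper_width: 0.501
gripper_force: 30.0
```

```bash
python3 d.py .4933 .1864 .0195 276.7
```

```text
q6 58.7 t [ 1.5 -4.  27.2] rv [ 0.0022  0.0056 -0.0007]
```

Emit:
servo_tool --deltas '[{"tx":1,"ty":-3,"tz":8,"ax":0,"ay":0,"az":0,"claw":35},{"tx":1,"ty":-3,"tz":15,"ax":0,"ay":0,"az":0,"claw":35},{"tx":1,"ty":-3,"tz":20,"ax":0,"ay":0,"az":0,"claw":35},{"tx":1,"ty":-3,"tz":23,"ax":0,"ay":0,"az":0,"claw":35},{"tx":1,"ty":-3,"tz":25,"ax":0,"ay":0,"az":0,"claw":35},{"tx":1,"ty":-3,"tz":26.5,"ax":0,"ay":0,"az":0,"claw":35},{"tx":1,"ty":-3,"tz":26.5,"ax":0,"ay":0,"az":0,"claw":35}]'

```text
time_s: 25.87
tcp_pos: [0.495, 0.1867, 0.0228]
ee_rot: [[0.993, 0.116, -0.0], [0.116, -0.993, 0.001], [-0.0, -0.001, -1.0]]
wrist_force: [-0.7, 0.0, -1.1]
gripper_width: 0.496
gripper_force: 30.0
```

Emit:
servo_tool --deltas '[{"tx":0,"ty":0,"tz":1.5,"ax":0,"ay":0,"az":0,"claw":35},{"tx":0,"ty":0,"tz":2.5,"ax":0,"ay":0,"az":0,"claw":35},{"tx":0,"ty":0,"tz":2.5,"ax":0,"ay":0,"az":0,"claw":35},{"tx":0,"ty":0,"tz":2.5,"ax":0,"ay":0,"az":0,"claw":54},{"tx":0,"ty":0,"tz":2.5,"ax":0,"ay":0,"az":0,"claw":54},{"tx":0,"ty":0,"tz":2.5,"ax":0,"ay":0,"az":0,"claw":54},{"tx":0,"ty":0,"tz":-5,"ax":0,"ay":0,"az":0,"claw":54},{"tx":0,"ty":0,"tz":-30,"ax":0,"ay":0,"az":0,"claw":54},{"tx":0,"ty":0,"tz":-65,"ax":0,"ay":0,"az":0,"claw":60},{"tx":0,"ty":0,"tz":-95,"ax":0,"ay":0,"az":0,"claw":65},{"tx":0,"ty":10,"tz":-100,"ax":0,"ay":0,"az":0,"claw":65},{"tx":0,"ty":30,"tz":-100,"ax":0,"ay":0,"az":0,"claw":65}]'

```text
time_s: 26.87
tcp_pos: [0.5006, 0.1589, 0.1266]
ee_rot: [[0.993, 0.12, 0.007], [0.12, -0.993, 0.005], [0.008, -0.004, -1.0]]
wrist_force: [0.7, 0.2, -0.1]
gripper_width: 0.737
gripper_force: 0.0
```

```bash
python3 d.py .3985 -.3613 .12 270
```

```text
q6 61.5 t [-163.6  504.3    3.3] rv [-0.0046 -0.0075  0.1198]
```

Emit:
servo_tool --deltas '[{"tx":-12,"ty":38,"tz":0,"ax":0,"ay":0,"az":0.02,"claw":65},{"tx":-24,"ty":76,"tz":0,"ax":0,"ay":0,"az":0.04,"claw":65},{"tx":-36,"ty":114,"tz":0,"ax":0,"ay":0,"az":0.06,"claw":65},{"tx":-49,"ty":152,"tz":0,"ax":0,"ay":0,"az":0.08,"claw":65},{"tx":-61,"ty":190,"tz":0,"ax":0,"ay":0,"az":0.1,"claw":65},{"tx":-74,"ty":228,"tz":0,"ax":0,"ay":0,"az":0.12,"claw":65},{"tx":-86,"ty":266,"tz":0,"ax":0,"ay":0,"az":0.12,"claw":65},{"tx":-98,"ty":304,"tz":0,"ax":0,"ay":0,"az":0.12,"claw":65},{"tx":-111,"ty":342,"tz":0,"ax":0,"ay":0,"az":0.12,"claw":65},{"tx":-123,"ty":380,"tz":0,"ax":0,"ay":0,"az":0.12,"claw":65},{"tx":-136,"ty":418,"tz":0,"ax":0,"ay":0,"az":0.12,"claw":65},{"tx":-148,"ty":456,"tz":0,"ax":0,"ay":0,"az":0.12,"claw":65}]'

```text
time_s: 27.87
tcp_pos: [0.4036, -0.3152, 0.1231]
ee_rot: [[1.0, -0.003, 0.001], [-0.003, -1.0, 0.0], [0.001, -0.0, -1.0]]
wrist_force: [1.1, 1.0, -0.4]
gripper_width: 0.749
gripper_force: 0.0
```

```bash
python3 d.py .3985 -.3613 .09 270
python3 - <<'E'
from h import *
a=capture("scene");b=capture("top")
for n,c,p in(("cap_large","scene",(.4,-.358,0)),("cap_large","top",(.4,-.358,0))):
    m=best(n,c,p)
    if m:print(n,c,m[1],fit(n,{c:m[0]},p))
cv2.imwrite("pics/s8.png",np.hstack([cv2.resize(a[150:260,270:380],(400,400)),cv2.resize(b[170:260,160:260],(400,400),interpolation=cv2.INTER_CUBIC)]))
E
```

```text
q6 109.7 t [-5.  46.1 33.1] rv [-0.0003 -0.0007 -0.0032]
cap_large scene 0.69 (array([ 0.3951709 , -0.36250545,  0.14542115]), np.float64(0.09603658318519592))
```

View pics/s8.png

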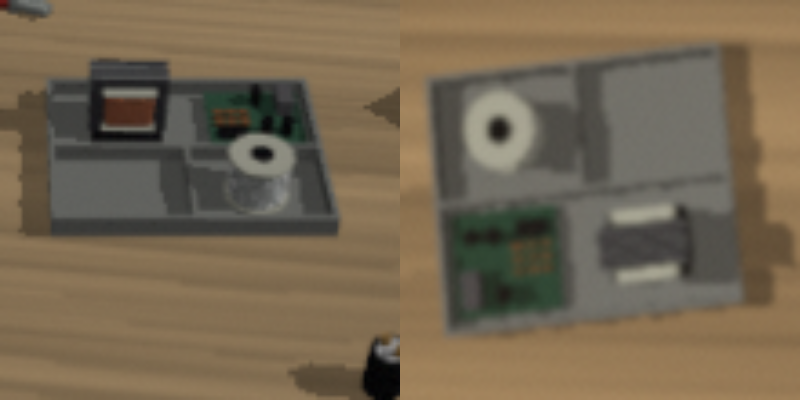

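Both halves show the transformer beside the board and the small reel standing in the +y compartment (right half 500,130); the other compartment is empty. Next is the large capacitor.

Emit:
servo_tool --deltas '[{"tx":-4,"ty":30,"tz":0,"ax":0,"ay":0,"az":0,"claw":65},{"tx":-6,"ty":46,"tz":10,"ax":0,"ay":0,"az":0,"claw":65},{"tx":-6,"ty":46,"tz":25,"ax":0,"ay":0,"az":0,"claw":65},{"tx":-6,"ty":46,"tz":30,"ax":0,"ay":0,"az":0,"claw":65},{"tx":-6,"ty":46,"tz":45,"ax":0,"ay":0,"az":0,"claw":65},{"tx":-6,"ty":46,"tz":65,"ax":0,"ay":0,"az":0,"claw":65},{"tx":-6,"ty":46,"tz":85,"ax":0,"ay":0,"az":0,"claw":65},{"tx":-6,"ty":46,"tz":98,"ax":0,"ay":0,"az":0,"claw":65},{"tx":-6,"ty":46,"tz":98,"ax":0,"ay":0,"az":0,"claw":65},{"tx":-6,"ty":46,"tz":98,"ax":0,"ay":0,"az":0,"claw":28},{"tx":-6,"ty":46,"tz":98,"ax":0,"ay":0,"az":0,"claw":28},{"tx":-6,"ty":46,"tz":98,"ax":0,"ay":0,"az":0,"claw":28}]'

```text
time_s: 29.07
tcp_pos: [0.3996, -0.3592, 0.0259]
ee_rot: [[1.0, -0.002, 0.002], [-0.002, -1.0, -0.001], [0.002, 0.001, -1.0]]
wrist_force: [0.4, -0.4, -0.1]
gripper_width: 0.602
gripper_force: 0.0
```

Emit:
servo_tool --deltas '[{"tx":0,"ty":0,"tz":0,"ax":0,"ay":0,"az":0,"claw":28},{"tx":0,"ty":0,"tz":0,"ax":0,"ay":0,"az":0,"claw":28},{"tx":0,"ty":0,"tz":0,"ax":0,"ay":0,"az":0,"claw":28},{"tx":0,"ty":0,"tz":0,"ax":0,"ay":0,"az":0,"claw":28},{"tx":0,"ty":0,"tz":0,"ax":0,"ay":0,"az":0,"claw":28},{"tx":0,"ty":0,"tz":0,"ax":0,"ay":0,"az":0,"claw":28}]'

```text
time_s: 29.57
tcp_pos: [0.3989, -0.3595, 0.0253]
ee_rot: [[1.0, -0.003, 0.001], [-0.003, -1.0, -0.0], [0.001, 0.0, -1.0]]
wrist_force: [0.6, 1.1, 5.4]
gripper_width: 0.402
gripper_force: 30.0
```

```bash
python3 d.py .5042 .0941 .12 276.7
```

```text
q6 114.6 t [ 104.  -453.9  -94.7] rv [ 0.0002 -0.0009 -0.1199]
```

Emit:
servo_tool --deltas '[{"tx":0,"ty":0,"tz":-25,"ax":0,"ay":0,"az":0,"claw":28},{"tx":0,"ty":0,"tz":-60,"ax":0,"ay":0,"az":0,"claw":28},{"tx":3,"ty":-15,"tz":-90,"ax":0,"ay":0,"az":0,"claw":28},{"tx":11,"ty":-48,"tz":-94,"ax":0,"ay":0,"az":0,"claw":28},{"tx":20,"ty":-86,"tz":-94,"ax":0,"ay":0,"az":-0.02,"claw":28},{"tx":28,"ty":-124,"tz":-94,"ax":0,"ay":0,"az":-0.04,"claw":28},{"tx":37,"ty":-162,"tz":-94,"ax":0,"ay":0,"az":-0.06,"claw":28},{"tx":46,"ty":-200,"tz":-94,"ax":0,"ay":0,"az":-0.08,"claw":28},{"tx":55,"ty":-238,"tz":-94,"ax":0,"ay":0,"az":-0.1,"claw":28},{"tx":63,"ty":-276,"tz":-94,"ax":0,"ay":0,"az":-0.12,"claw":28},{"tx":72,"ty":-314,"tz":-94,"ax":0,"ay":0,"az":-0.12,"claw":28},{"tx":81,"ty":-352,"tz":-94,"ax":0,"ay":0,"az":-0.12,"claw":28}]'

```text
time_s: 30.57
tcp_pos: [0.48, -0.0057, 0.1184]
ee_rot: [[0.993, 0.116, -0.001], [0.116, -0.993, 0.001], [-0.001, -0.001, -1.0]]
wrist_force: [1.5, 0.4, -0.8]
gripper_width: 0.403
gripper_force: 30.0
```

```bash
python3 d.py .5042 .0941 .12 276.7
```

```text
q6 78.0 t [ 35.6 -96.3  -1.6] rv [-0.0007  0.001  -0.0003]
```

Emit:
servo_tool --deltas '[{"tx":13,"ty":-35,"tz":0,"ax":0,"ay":0,"az":0,"claw":28},{"tx":25,"ty":-68,"tz":0,"ax":0,"ay":0,"az":0,"claw":28},{"tx":33,"ty":-90,"tz":0,"ax":0,"ay":0,"az":0,"claw":28},{"tx":35,"ty":-96,"tz":5,"ax":0,"ay":0,"az":0,"claw":28},{"tx":35,"ty":-96,"tz":25,"ax":0,"ay":0,"az":0,"claw":28},{"tx":35,"ty":-96,"tz":45,"ax":0,"ay":0,"az":0,"claw":28},{"tx":35,"ty":-96,"tz":60,"ax":0,"ay":0,"az":0,"claw":28},{"tx":35,"ty":-96,"tz":66,"ax":0,"ay":0,"az":0,"claw":28},{"tx":35,"ty":-96,"tz":66,"ax":0,"ay":0,"az":0,"claw":28},{"tx":35,"ty":-96,"tz":66,"ax":0,"ay":0,"az":0,"claw":28}]'

```text
time_s: 31.4
tcp_pos: [0.5042, 0.0916, 0.0528]
ee_rot: [[0.993, 0.116, -0.001], [0.116, -0.993, 0.0], [-0.001, -0.0, -1.0]]
wrist_force: [0.1, -0.9, 0.3]
gripper_width: 0.409
gripper_force: 30.0
```

```bash
python3 d.py .5042 .0941 .0283 276.7
```

```text
q6 68.2 t [ 0.3 -2.5 24.5] rv [-0.0002  0.0005 -0.0005]
```

Emit:
servo_tool --deltas '[{"tx":0,"ty":-2,"tz":8,"ax":0,"ay":0,"az":0,"claw":28},{"tx":0,"ty":-2,"tz":14,"ax":0,"ay":0,"az":0,"claw":28},{"tx":0,"ty":-2,"tz":19,"ax":0,"ay":0,"az":0,"claw":28},{"tx":0,"ty":-2,"tz":22,"ax":0,"ay":0,"az":0,"claw":28},{"tx":0,"ty":-2,"tz":24,"ax":0,"ay":0,"az":0,"claw":28},{"tx":0,"ty":-2,"tz":24,"ax":0,"ay":0,"az":0,"claw":28},{"tx":0,"ty":-2,"tz":24,"ax":0,"ay":0,"az":0,"claw":28}]'

```text
time_s: 31.98
tcp_pos: [0.5041, 0.0941, 0.0288]
ee_rot: [[0.993, 0.117, 0.0], [0.117, -0.993, 0.001], [0.0, -0.001, -1.0]]
wrist_force: [0.2, -0.3, -1.2]
gripper_width: 0.405
gripper_force: 30.0
```

Emit:
servo_tool --deltas '[{"tx":0,"ty":0,"tz":0.5,"ax":0,"ay":0,"az":0,"claw":52},{"tx":0,"ty":0,"tz":0.5,"ax":0,"ay":0,"az":0,"claw":52},{"tx":0,"ty":0,"tz":0,"ax":0,"ay":0,"az":0,"claw":52},{"tx":0,"ty":0,"tz":-5,"ax":0,"ay":0,"az":0,"claw":52},{"tx":0,"ty":0,"tz":-30,"ax":0,"ay":0,"az":0,"claw":52},{"tx":0,"ty":0,"tz":-65,"ax":0,"ay":0,"az":0,"claw":52},{"tx":0,"ty":0,"tz":-100,"ax":0,"ay":0,"az":0,"claw":52},{"tx":0,"ty":30,"tz":-125,"ax":0,"ay":0,"az":0,"claw":52},{"tx":0,"ty":70,"tz":-125,"ax":0,"ay":0,"az":0,"claw":52},{"tx":0,"ty":110,"tz":-125,"ax":0,"ay":0,"az":0,"claw":52},{"tx":0,"ty":150,"tz":-125,"ax":0,"ay":0,"az":0,"claw":52},{"tx":0,"ty":190,"tz":-125,"ax":0,"ay":0,"az":0,"claw":52}]'

```text
time_s: 32.98
tcp_pos: [0.5261, -0.0964, 0.1548]
ee_rot: [[0.993, 0.117, 0.002], [0.117, -0.993, 0.001], [0.002, -0.001, -1.0]]
wrist_force: [0.5, 0.4, -0.6]
gripper_width: 0.599
gripper_force: 0.0
```

Emit:
servo_tool --deltas '[{"tx":0,"ty":40,"tz":0,"ax":0,"ay":0,"az":0,"claw":52},{"tx":0,"ty":80,"tz":0,"ax":0,"ay":0,"az":0,"claw":52},{"tx":0,"ty":120,"tz":0,"ax":0,"ay":0,"az":0,"claw":52},{"tx":0,"ty":160,"tz":0,"ax":0,"ay":0,"az":0,"claw":52},{"tx":0,"ty":200,"tz":0,"ax":0,"ay":0,"az":0,"claw":52},{"tx":0,"ty":240,"tz":0,"ax":0,"ay":0,"az":0,"claw":52},{"tx":0,"ty":270,"tz":0,"ax":0,"ay":0,"az":0,"claw":52},{"tx":0,"ty":270,"tz":0,"ax":0,"ay":0,"az":0,"claw":52}]'

```text
time_s: 33.65
tcp_pos: [0.5573, -0.3683, 0.1531]
ee_rot: [[0.994, 0.111, 0.0], [0.111, -0.994, -0.001], [0.0, 0.001, -1.0]]
wrist_force: [0.9, 0.5, 0.9]
gripper_width: 0.597
gripper_force: 0.0
```

Run:
```python
from h import *
a=capture("scene");b=capture("top")
cv2.imwrite("pics/s9.png",np.hstack([cv2.resize(a[130:290,140:440],(400,300)),cv2.resize(b[140:270,80:380],(400,300),interpolation=cv2.INTER_CUBIC)]))
```

```text
(no output)
```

View pics/s9.png

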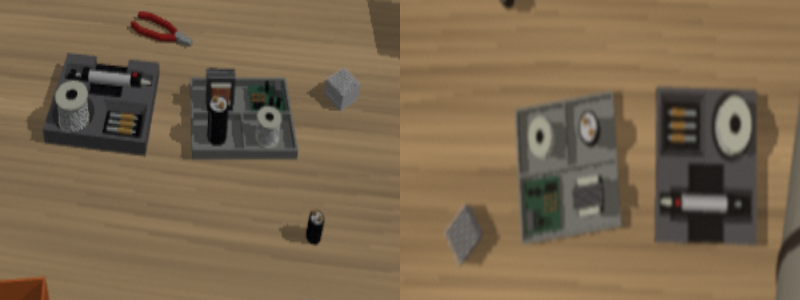

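Both views show all five items in place: reel and pump in the insert, and transformer, small reel and large capacitor upright in the tray. The heatsink and small capacitor have not moved. I hand the job in.

```bash
python3 -c "
from station import *
print(finish_job())"
```

```text
the job is handed in; nothing more can be done
None
```

Both kits are made up and the job is handed in at about 34 s of the 106 s allowed; the last pictures show every item in its place and the small capacitor and heatsink where they lay, but the hand-in gave no verdict.

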